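Lock the fixings chest

ROBOT

A 6-joint arm with a two-finger parallel gripper is mounted at the origin on the work surface. World frame = base frame: x ahead of the robot, y to its left, z up, the work surface at z = 0. Lengths are in m, angles in degrees, forces in N, time in s.
With the tool pointing down it reaches from about 0.25 to 0.725 m from the base axis. Payload 9.7 kg.
Tool frame: the origin (TCP) lies midway between the tips of the shut fingers; the grasp point (between the pads) lies 19 mm behind it; z points along the fingers, y is the line along which they close (so a half turn about z gives the same grasp; the last joint's range is limited). The gripper opens to 85 mm and grips with 20 to 120 N. Pads are 22 mm wide; open, the fingers measure 114 mm over their backs; the gripper's body (76 mm by 85 mm) begins 54 mm behind the grasp point. The pads swing forward as they close: fully open they stand 13 mm farther back than shut.
Start: joints at [64.63, 4.979, 10.078, 95.1, 0, 90], TCP at [0.236, 0.497, 0.231] pointing down, gripper open.
Joint ranges: [-179.16, 179.16], [-48.56, 103.87], [-65.8, 70.77], [-126.05, 130.52], [-82.76, 87.17], [-180, 180]. Speed limits (degrees/s): [127.2, 127.2, 147.25, 180, 180, 180].

INTERFACE

Orientations are given as [roll, pitch, yaw] about the fixed x, y, z axes, in that order (R = Rz(yaw) Ry(pitch) Rx(roll)).
In Python, from workcell import bot gives the robot as it stands.
- The arm moves only by the shell command python3 -m crank 'ROWS' [FORCE]. ROWS is JSON, a list of rows, each an object with "gripper": the finger opening in mm, from 0 to 85.4; "travel": the shift along the tool's x, y, z in mm, a list of three; "twist": the turn, a rotation vector about the tool's x, y, z in rad, a list of three. In form: [{"gripper": gripper, "travel": [tx, ty, tz], "twist": [rx, ry, rz]}, ...]. A call has 1 to 12 rows; each row shifts and turns the commanded pose from where the row before left it, along the tool's axes as they then stand; what a row does not reach is not made up. A row lasts 1/8 s, in which the tool goes at most 62.5 mm and 10.7 degrees, less where a joint would pass 70% of its speed; a pose out of reach is approached as far as the arm can. A call is refused whole if a number of a shift passes 62.5 or a number of a turn 0.188, either way. A call with a gripper value outside its range is refused whole. The fingers move at their own pace and stop on an object; FORCE is the grip in N (left out, the last holds). Time passes only in rows, so rows that do not move let the fingers close. It gives the time, the measured TCP pose, the force, the opening and the grip force at its end, in the units of the state.
- bot.get_obs(): the state, without advancing time (a new reading comes with each control period).
- bot.camera(name): name is "side" or "top" or "wrist"; returns the picture (400x640x3 uint8, red, green, blue); there is no depth.
- bot.calibration(name): a dict with "vfov" (degrees; the focal length in pixels is half the picture's height over the tangent of half this angle, whatever the lens; pixels are square), "cx", "cy" (the principal point, pixels), "k1" (the pictures are not rectified: a ray, as slopes to the right and down, at radius r is drawn at 1 + k1 r^2 times it, then the intrinsics apply), "camera_from_world" (4x4, takes a point from world to camera coordinates). Camera axes: x right, y down, z forward; pixel columns grow to the right and rows downward; lengths in m; the calibration is good to about 2 mm. A picture is of the moment at which its call begins: read the wrist's pose just before it. calibration takes no time and is no camera call; for the wrist camera it gives the pose at the moment of the call.
- bot.job_done(): hands the job in; it is judged then, once.
The state is a dict: "time": time; "q": joint angles; "qd": joint speeds; "joint_efforts": joint torques, N m; "ee_pos": TCP position; "tcp_rot": TCP orientation; "wrist_force": force on the tool from outside, world axes, zero at the start; "torque": the same for the moment, N m; "opening": finger opening in m; "grasp_force": force on a finger pad.
Only numpy, scipy, OpenCV 4.12 (cv2) and the standard library are available. Lean on these libraries where they do the work, as an engineer would, in place of code of your own. Each camera call takes 0.05 s, during which the arm holds its last target. There are 200 camera calls.

TASK

Lock the pine fixings chest: swing its steel hasp over so that it hangs down over the brass staple on the chest's front, then take the red-headed locking pin from the drilled wooden block and push it down through the staple's loop until its collar rests on the loop, and let go. Leave the black-handled punch in its hole in the block.

Things in the scene. Friction and masses are not known exactly. Their poses are not given: they have to be found in the camera images.
- hasp (a joint): Steel hasp plate (sizes in mm), 62 wide, 84 long from hinge axis to free end, 4 thick, slotted (42 wide, 32-66 from the axis) to pass over the staple. 0 = hanging closed over the staple, 1.57 = straight out from the front, 3.14 = upright; starts leaning back over the lid on its stop at 3.65 (free end 41 behind the axis, 74 above it). Loose hinge: pushed forward past upright, it falls shut.
- eye (a point): Sizes in mm. Centre of the brass staple loop (8 bar) on the chest front, 95 above the table. x points out of the front (away from robot), y along it, z up. Opening with hasp closed: 32 (x) by 22 (y). Hasp's hinge axis runs along y, 18 behind (-x) and 40 above; chest front face 22 behind. Fixed pine chest, 180 deep, 220 wide, lid top 131 above table, hinge barrel to 139.
- pin: Sizes in mm. Locking pin, upright in one of two holes (80 apart, either one) of a fixed pine block 160 x 60 x 75 tall. Origin on its axis under its collar (75 above table at start), z up. Below: steel shaft, diameter 10, length 70. Above: steel collar, diameter 30, 6 thick, then red round head, diameter 24, from 6 to 56 above the origin. Its yaw has no meaning. About 60-120 g.
- punch: Bystander: punch standing in the block's other hole; black handle with yellow band, diameter 24 mm, 75 mm tall; origin on its axis under the handle (75 mm above table), z up. Not to be used; it stays in its hole.
There are look-alikes about, which are no part of the job. Leave any green or purple look-alike of the pin alone.

How it is judged (in metres and radians):
On the way:
1. the hasp hangs closed over the staple, with the pin not yet in the loop (value of joint hasp below 0.2 rad and distance between pin and eye above 0.06 m), for 0.2 s.
At the end, for the whole second after the job is handed in: The hasp hangs closed (within 0.2 rad of straight down), the pin stands through the loop with its origin within 16 mm horizontally of the eye's centre and no more than 14 mm above or 10 mm below it, upright within 0.25 rad, at rest; the punch is within 20 mm of where it started (value of joint hasp below 0.2 rad and horizontal distance between pin and eye below 0.016 m and z of pin in the frame of eye between -0.01 and 0.014 m and angle between pin's own z axis and vertical below 0.25 rad and linear speed of pin below 0.03 m/s and distance of punch from where it was at the start of the episode below 0.02 m); the robot touches nothing.
It fails at once if the punch is pulled out of its hole or knocked over (distance of punch from where it was at the start of the episode above 0.04 m).
It also fails if it takes over 58 s, if anything falls off the work surface, if the arm or the gripper's body presses on something with over 40 N, if the wrist force passes 120 N, or if a joint passes its speed limit or range.

## Working session

There is one attempt and no reset: what is moved stays moved. The work goes in short steps, Python scripts to look and compute and a shell command to move; the robot and the scene stay as the last step left them, time stands still between calls to the robot, and variables do not carry over. Pictures are saved under pics/ and viewed, at most 10 in all, crops included, and the job is handed in when it is done.

```bash
mkdir -p pics; ls
cat > h.py <<'E'
import numpy as np, cv2
from workcell import bot
def save(n,f):
    im=bot.camera(n); cv2.imwrite(f,cv2.cvtColor(im,cv2.COLOR_RGB2BGR)); return im
def K(c):
    f=200/np.tan(np.radians(c["vfov"]/2)); return f
def ray(c,u,v):
    f=K(c); d=np.array([(u-c["cx"])/f,(v-c["cy"])/f]); s=d.copy()
    for _ in range(30): s=d/(1+c["k1"]*(s@s))
    T=np.array(c["camera_from_world"]); R=T[:3,:3]; o=-R.T@T[:3,3]
    w=R.T@np.array([s[0],s[1],1]); return o,w/np.linalg.norm(w)
def onz(c,u,v,z):
    o,w=ray(c,u,v); return o+w*(z-o[2])/w[2]
def proj(c,p):
    T=np.array(c["camera_from_world"]); q=T[:3,:3]@np.array(p)+T[:3,3]; s=q[:2]/q[2]
    return K(c)*s*(1+c["k1"]*(s@s))+[c["cx"],c["cy"]]
def tri(*obs):
    A=np.zeros((3,3));b=np.zeros(3)
    for c,u,v in obs:
        o,w=ray(c,u,v);P=np.eye(3)-np.outer(w,w);A+=P;b+=P@o
    return np.linalg.solve(A,b)
E
python3 - <<'E'
from h import *
for n in ["top","side"]:
    im=save(n,f"pics/{n}0.png"); c=bot.calibration(n)
    o,w=ray(c,c["cx"],c["cy"]); print(n,o,w,K(c),c["k1"])
print(bot.get_obs())
E
```

```text
pics
top [0.32669447 0.14982723 0.87663044] [ 0.19864893 -0.02083893 -0.97984914] 402.81729420312223 -0.0919083504300409
side [ 0.26425787 -0.35991055  0.45985095] [ 0.34485362  0.80663912 -0.4800097 ] 372.43001315918826 0.006727951535097611
{'time': 0.1, 'q': array([ 6.46282661e+01,  5.00933415e+00,  1.00384913e+01,  9.51005610e+01,
       -1.06024069e-03,  8.99996864e+01]), 'qd': array([-0.01678935, -0.05243237,  0.23810824, -0.05341326,  0.05234666,
       -0.11926652]), 'joint_efforts': array([-5.62405730e-04, -5.21561337e+01,  4.65655088e+01,  1.60876068e-02,
       -1.69587599e-05,  2.13391178e-05]), 'ee_pos': array([0.235582  , 0.49675458, 0.23063618]), 'tcp_rot': array([-1.79928596e+02,  1.05984907e-03,  1.54628581e+02]), 'wrist_force': array([0.28577643, 0.86023516, 0.52077531]), 'torque': array([0.00685974, 0.02726627, 0.0485162 ]), 'grasp_force': 0.0, 'opening': 0.08565283912030307}
```

View pics/top0.png

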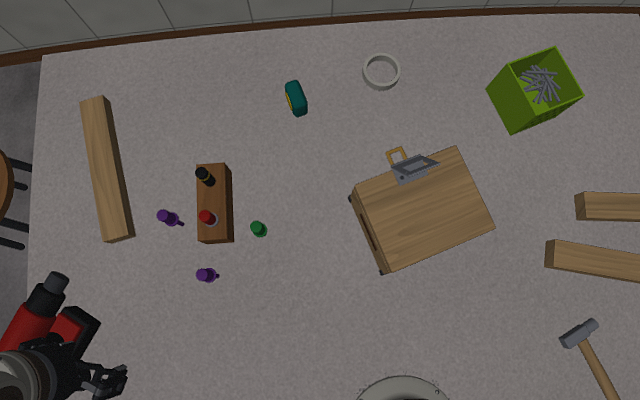

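View pics/side0.png

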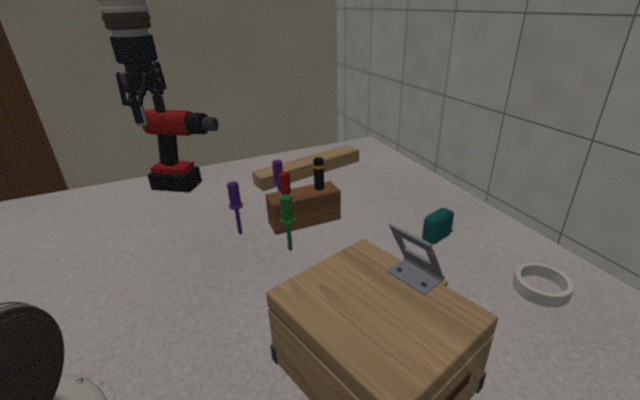

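The top view shows the red pin at (207,217), with the punch at (205,176) in the same block. The chest front faces image-up (+x), with the staple at (397,155) and the hasp leaning back at about (413,168). The side view shows the red head at (285,182), partly behind the green look-alike.

Run:
```python
from h import *
t=cv2.imread("pics/top0.png"); s=cv2.imread("pics/side0.png")
ct=bot.calibration("top"); cs=bot.calibration("side")
def red(im,x0,x1,y0,y1):
    h=cv2.cvtColor(im,cv2.COLOR_BGR2HSV); m=(((h[...,0]<8)|(h[...,0]>172))&(h[...,1]>150)&(h[...,2]>60)).astype(np.uint8)
    k=np.zeros_like(m);k[y0:y1,x0:x1]=m[y0:y1,x0:x1]; ys,xs=np.nonzero(k); return xs.mean(),ys.mean(),len(xs),xs.min(),xs.max(),ys.min(),ys.max()
a=red(t,190,230,195,240); b=red(s,265,305,160,210); print(a,b)
print("tri",tri((ct,a[0],a[1]),(cs,b[0],b[1])))
print("top z.106",onz(ct,a[0],a[1],.110), "side", onz(cs,b[0],b[1],.118))
# chest: lid corners approx
for n,u,v in [("FL",352,189),("FR",457,146),("BR",495,228),("BL",382,273)]: print(n,onz(ct,u,v,.131))
# block top corners
for n,u,v in [("a",197,165),("b",224,163),("c",230,241),("d",198,243)]: print(n,onz(ct,u,v,.075))
x0,y0=340,130
crop=cv2.resize(t[135:205,345:465],None,fx=6,fy=6,interpolation=cv2.INTER_CUBIC); cv2.imwrite("pics/crop1.png",crop)
```

```text
(np.float64(204.21186440677965), np.float64(215.83898305084745), 118, np.int64(199), np.int64(210), np.int64(210), np.int64(224)) (np.float64(283.84), np.float64(181.96571428571428), 175, np.int64(279), np.int64(289), np.int64(172), np.int64(193))
tri [0.47198172 0.3541054  0.1063587 ]
top z.106 [0.47272908 0.3528751  0.11      ] side [0.4636773  0.33053536 0.118     ]
FL [0.49487077 0.06423131 0.131     ]
FR [ 0.56275371 -0.15244938  0.131     ]
BR [ 0.39464749 -0.1996253   0.131     ]
BL [0.33274656 0.02645077 0.131     ]
a [0.58827169 0.37361431 0.075     ]
b [0.5871606  0.31674526 0.075     ]
c [0.42369563 0.31217871 0.075     ]
d [0.42530563 0.37692615 0.075     ]
```

View pics/crop1.png

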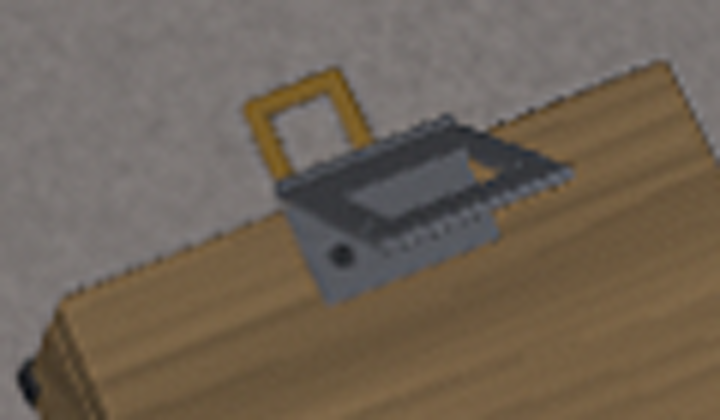

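The crop shows the brass loop's outer front corners at crop (246,103) and (338,68), and the hinge barrel from (282,188) to (450,118). The raised hasp plate leans back to the right, with its free end at about (380,240) to (572,172).

Run:
```python
from h import *
ct=bot.calibration("top")
P=lambda x,y,z: onz(ct,345+(x+.5)/6-.5,135+(y+.5)/6-.5,z)
a=P(244,103,.099);b=P(340,67,.099); print(a,b,np.linalg.norm(a-b))
h1=P(280,188,.137);h2=P(452,117,.137); print(h1,h2,np.linalg.norm(h1-h2))
FL=P(62,298,.131);FR=P(668,62,.131); print(FL,FR,np.linalg.norm(FL-FR))
for p,q in((a,b),(h1,h2),(FL,FR)):
    d=(q-p); print("front normal yaw",np.degrees(np.arctan2(-d[1],d[0]))if 0 else np.degrees(np.arctan2(d[0],-d[1])))
yaw=np.arctan2((FR-FL)[0],-(FR-FL)[1]); n=np.array([np.cos(yaw),np.sin(yaw),0]); 
print("n",n); m=(a+b)/2; print("eye from loop",m-.024*n)
print("eye from hinge",(h1+h2)/2+.018*n-.004*n)
print("eye from lid front line", (FL+FR)/2+.022*n)
e=m-.024*n; l=np.array([-n[1],n[0],0])
# hasp free end at 3.65
for s in(31,-31):
  q=e+n*(-.018-.041)+l*s/1000; q[2]=.135+.074; print("free end proj crop",(proj(ct,q)-[345,135])*6)
for dx in(-16,16):
  for dy in(-11,11):
    q=e+n*dx/1000+l*dy/1000;q[2]=.099; print("hole crop",(proj(ct,q)-[345,135])*6)
```

```text
[ 0.57317917 -0.01542121  0.099     ] [ 0.58309195 -0.0498365   0.099     ] 0.03581445523689762
[ 0.53186239 -0.01519266  0.137     ] [ 0.55062474 -0.07408962  0.137     ] 0.06181324326625553
[0.50361638 0.05765642 0.131     ] [ 0.56515915 -0.15065048  0.131     ] 0.2172079063686605
front normal yaw 16.068212720746523
front normal yaw 17.669920951882684
front normal yaw 16.459393401076014
n [0.95902078 0.28333574 0.        ]
eye from loop [ 0.55511906 -0.03942891  0.099     ]
eye from hinge [ 0.55466985 -0.04067444  0.137     ]
eye from lid front line [ 0.55548622 -0.04026365  0.131     ]
free end proj crop [381.13907027 251.34117937]
free end proj crop [573.2489709  175.61681125]
hole crop [367.51720537 176.39361258]
hole crop [308.34062522 199.44272669]
hole crop [328.63705931  92.08186644]
hole crop [269.76554263 114.6965858 ]
```

Two independent checks agree: loop width 36–38 mm, hinge width 62 mm, front 217–220 mm, and the predicted free end of the hasp lands on the picture. So the eye is at (0.555, -0.040), the front normal has yaw 16.5°, and the pin axis is at (0.472, 0.354). Next I raise the arm, turn to yaw 196.5° (tool x = -n, y = +l, z = down), and go behind the hasp with the fingers shut.

```bash
python3 -m crank '[{"gripper":0,"travel":[0,0,-40],"twist":[0,0,0]},{"gripper":0,"travel":[0,0,0],"twist":[0,0,-0.183]},{"gripper":0,"travel":[0,0,0],"twist":[0,0,-0.183]},{"gripper":0,"travel":[0,0,0],"twist":[0,0,-0.183]},{"gripper":0,"travel":[0,0,0],"twist":[0,0,-0.183]},{"gripper":0,"travel":[0,-50,0],"twist":[0,0,0]},{"gripper":0,"travel":[0,-50,0],"twist":[0,0,0]},{"gripper":0,"travel":[0,-50,0],"twist":[0,0,0]},{"gripper":0,"travel":[0,-50,0],"twist":[0,0,0]},{"gripper":0,"travel":[0,-50,0],"twist":[0,0,0]},{"gripper":0,"travel":[0,-50,0],"twist":[0,0,0]},{"gripper":0,"travel":[0,0,0],"twist":[0,0,0]}]' 60
cat > d.py <<'E'
import sys; from h import *
from scipy.spatial.transform import Rotation as R
o=bot.get_obs(); r=R.from_euler("xyz",o["tcp_rot"],degrees=True)
g=np.array([float(a) for a in sys.argv[1:4]])
print("t",o["time"],"tcp",o["ee_pos"].round(4),o["tcp_rot"].round(2),"mm in tool axes:",(r.inv().apply(g-o["ee_pos"])*1000).round(1),"twist",(r.inv()*R.from_euler("xyz",[180,0,196.5],degrees=True)).as_rotvec().round(4),"F",o["wrist_force"].round(1),"open",o["opening"].round(4),"q",o["q"].round(0))
E
python3 d.py .456 -.069 .27
```

```text
time: 1.6
ee_pos: [0.3218, 0.2071, 0.2715]
tcp_rot: [-180.0, 0.0, -163.7]
wrist_force: [0.9, -0.3, 0.1]
opening: 0.0001
grasp_force: 0.0Traceback (most recent call last):
  File "d.py", line 5, in <module>
    print("t",o["time"],"tcp",o["ee_pos"].round(4),o["tcp_rot"].round(2),"mm in tool axes:",(r.inv().apply(g-o["ee_pos"])*1000).round(1),"twist",(r.inv()*R.from_euler("xyz",[180,0,196.5],degrees=True)).as_rotvec().round(4),"F",o["wrist_force"].round(1),"open",o["opening"].round(4),"q",o["q"].round(0))
                                                                                                                                                                                                                                                                    ^^^^^^^^^^^^^^^^^^
AttributeError: 'float' object has no attribute 'round'
```

```bash
sed -i 's/o\["opening"\].round(4)/round(o["opening"],4)/' d.py
python3 -m crank '[{"gripper":0,"travel":[-8,-50,0],"twist":[0,0,0]},{"gripper":0,"travel":[-8,-50,0],"twist":[0,0,0]},{"gripper":0,"travel":[-8,-50,0],"twist":[0,0,0]},{"gripper":0,"travel":[-8,-50,0],"twist":[0,0,0]},{"gripper":0,"travel":[-9,-50,0],"twist":[0,0,0]},{"gripper":0,"travel":[-9,-53,0],"twist":[0,0,0]},{"gripper":0,"travel":[0,0,0],"twist":[0,0,0]},{"gripper":0,"travel":[0,0,0],"twist":[0,0,0]}]' && python3 d.py .456 -.069 .19
```

```text
time: 2.6
ee_pos: [0.4556, -0.066, 0.2709]
tcp_rot: [180.0, -0.0, -163.4]
wrist_force: [0.1, 0.5, -0.2]
opening: 0.0001
grasp_force: 0.0
t 2.6 tcp [ 0.4556 -0.066   0.2709] [ 1.7996e+02 -5.0000e-02 -1.6343e+02] mm in tool axes: [ 0.4 -3.  80.9] twist [ 0.0008 -0.0008  0.0012] F [ 0.1  0.5 -0.2] open 0.0001 q [ -8.  -6.   4. 100.   0. -25.]
```

```bash
python3 -m crank '[{"gripper":0,"travel":[0,-1,40],"twist":[0,0,0]},{"gripper":0,"travel":[0,-1,40],"twist":[0,0,0]},{"gripper":0,"travel":[0,0,0],"twist":[0,0,0]},{"gripper":0,"travel":[-15,0,0],"twist":[0,0,0]},{"gripper":0,"travel":[-15,0,0],"twist":[0,0,0]},{"gripper":0,"travel":[-12,0,0],"twist":[0,0,0]},{"gripper":0,"travel":[-12,0,0],"twist":[0,0,0]},{"gripper":0,"travel":[-12,0,0],"twist":[0,0,0]},{"gripper":0,"travel":[-12,0,0],"twist":[0,0,0]},{"gripper":0,"travel":[-12,0,0],"twist":[0,0,0]},{"gripper":0,"travel":[-10,0,0],"twist":[0,0,0]}]'
python3 - <<'E'
from h import *
a=save("top","pics/a.png");b=save("side","pics/b.png")
A=cv2.imread("pics/a.png")[100:240,320:500];B=cv2.imread("pics/b.png")[180:320,330:510]
cv2.imwrite("pics/ab.png",cv2.resize(np.hstack([A,B]),None,fx=2.2,fy=2.2))
E
```

```text
time: 3.98
ee_pos: [0.5527, -0.0399, 0.1912]
tcp_rot: [180.0, -0.0, -163.4]
wrist_force: [-0.3, -0.0, 0.2]
opening: 0.0003
grasp_force: 0.0
```

View pics/ab.png

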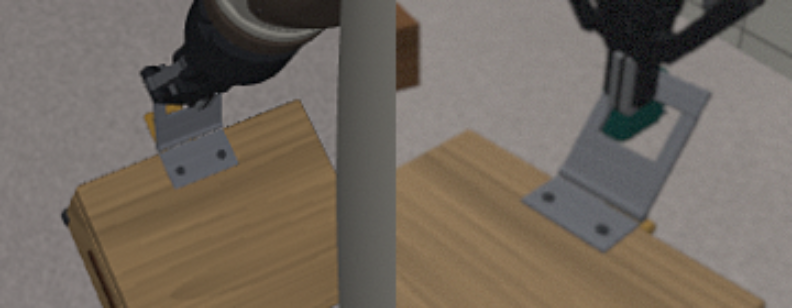

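The tip is behind the slot region and the plate is around upright, moving forward ahead of the fingers. I push a bit more, wait, and look again.

```bash
python3 -m crank '[{"gripper":0,"travel":[-12,0,0],"twist":[0,0,0]},{"gripper":0,"travel":[-12,0,0],"twist":[0,0,0]},{"gripper":0,"travel":[0,0,0],"twist":[0,0,0]},{"gripper":0,"travel":[0,0,0],"twist":[0,0,0]},{"gripper":0,"travel":[0,0,0],"twist":[0,0,0]},{"gripper":0,"travel":[0,0,0],"twist":[0,0,0]}]'
python3 - <<'E'
from h import *
a=save("top","pics/a.png");b=save("side","pics/b.png")
A=cv2.imread("pics/a.png")[100:240,320:500];B=cv2.imread("pics/b.png")[180:320,330:510]
cv2.imwrite("pics/ab2.png",cv2.resize(np.hstack([A,B]),None,fx=2.2,fy=2.2))
E
```

```text
time: 4.82
ee_pos: [0.5748, -0.0334, 0.1915]
tcp_rot: [-180.0, 0.0, -163.4]
wrist_force: [-0.6, 0.6, -1.3]
opening: -0.0002
grasp_force: 0.0
```

View pics/ab2.png

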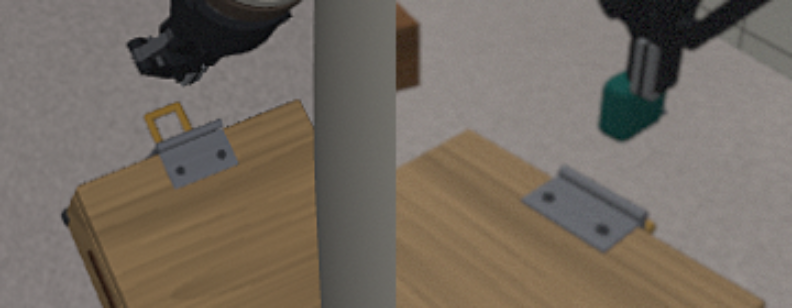

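The hasp has dropped: only the hinge and the free brass loop are visible. I go above the pin.

```bash
python3 -m crank '[{"gripper":55,"travel":[0,0,-50],"twist":[0,0,0]},{"gripper":55,"travel":[-2,50,0],"twist":[0,0,0]},{"gripper":55,"travel":[-2,50,0],"twist":[0,0,0]},{"gripper":55,"travel":[-2,50,0],"twist":[0,0,0]},{"gripper":55,"travel":[-2,50,0],"twist":[0,0,0]},{"gripper":55,"travel":[-2,50,0],"twist":[0,0,0]},{"gripper":55,"travel":[-2,50,0],"twist":[0,0,0]},{"gripper":55,"travel":[-2,50,0],"twist":[0,0,0]},{"gripper":55,"travel":[-2,50,0],"twist":[0,0,0]},{"gripper":55,"travel":[0,0,0],"twist":[0,0,0]},{"gripper":55,"travel":[0,0,0],"twist":[0,0,0]},{"gripper":55,"travel":[0,0,0],"twist":[0,0,0]}]' && python3 d.py .476 .355 .096
python3 - <<'E'
from h import *
c=bot.calibration("wrist"); im=save("wrist","pics/w1.png"); save("top","pics/t2.png")
bgr=cv2.imread("pics/w1.png");h=cv2.cvtColor(bgr,cv2.COLOR_BGR2HSV); m=(((h[...,0]<8)|(h[...,0]>172))&(h[...,1]>150)&(h[...,2]>50)).astype(np.uint8)
n,l,s,ce=cv2.connectedComponentsWithStats(m)
o,w=ray(c,c["cx"],c["cy"]);print("cam",o,w)
for i in range(1,n):
    if s[i,4]>150: print(s[i],ce[i],[onz(c,*ce[i],z).round(4) for z in(.106,.131)])
E
```

```text
time: 6.42
ee_pos: [0.4766, 0.3537, 0.2415]
tcp_rot: [-180.0, 0.0, -163.5]
wrist_force: [-0.9, 0.1, -0.6]
opening: 0.0553
grasp_force: 0.0
t 6.425 tcp [0.4766 0.3537 0.2415] [-1.800e+02  2.000e-02 -1.635e+02] mm in tool axes: [  0.3   1.5 145.5] twist [-0.0001  0.0003 -0.    ] F [-0.9  0.1 -0.6] open 0.0553 q [37. 11. 18. 97. -0. 20.]
cam [0.40242176 0.33110686 0.38247836] [ 0.29292629  0.08678907 -0.95218793]
[301 160  30  39 921] [316.12160695 179.4679696 ] [array([0.4707, 0.3481, 0.106 ]), array([0.4645, 0.3466, 0.131 ])]
```

View pics/w1.png

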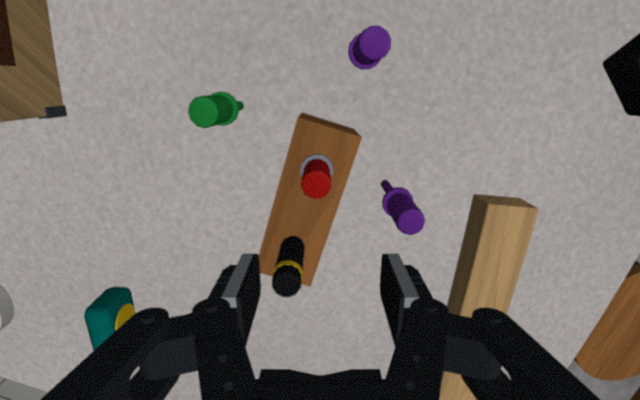

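The wrist view shows the red head at (316,180), with the block under it and the punch at (288,280), well clear. The wrist estimate of y is about 3–5 mm below the first one, so I go closer and re-measure.

```bash
python3 -m crank '[{"gripper":55,"travel":[0,-2,35],"twist":[0,0,0]},{"gripper":55,"travel":[0,-1,35],"twist":[0,0,0]},{"gripper":55,"travel":[0,0,0],"twist":[0,0,0]},{"gripper":55,"travel":[0,0,0],"twist":[0,0,0]}]'
python3 - <<'E'
from h import *
from scipy.spatial.transform import Rotation as R
o=bot.get_obs(); r=R.from_euler("xyz",o["tcp_rot"],degrees=True); p=o["ee_pos"]; print(p)
c=bot.calibration("wrist"); im=save("wrist","pics/w2.png")
bgr=cv2.imread("pics/w2.png");h=cv2.cvtColor(bgr,cv2.COLOR_BGR2HSV); m=(((h[...,0]<8)|(h[...,0]>172))&(h[...,1]>150)&(h[...,2]>50)).astype(np.uint8)
n,l,s,ce=cv2.connectedComponentsWithStats(m);i=1+np.argmax(s[1:,4]);print(s[i],ce[i])
print("cx,cy",c["cx"],c["cy"])
for z in(.081,.106,.131):
  P=onz(c,*ce[i],z);print(z,P.round(4),"tool mm",(r.inv().apply(P-p)*1000).round(1))
q=p.copy()
for z in(.081,.131,p[2]): q[2]=z;print("tcp axis at",z,proj(c,q).round(1))
# predicted outline for an upright pin at guesses: extremes of head bottom/top circles
for y in(.348,.351,.354):
  for z in(.081,.131): print(y,z,proj(c,[.472,y,z]).round(1))
cv2.imwrite("pics/w2c.png",cv2.resize(bgr[100:400,200:440],None,fx=2,fy=2))
E
```

```text
time: 7.02
ee_pos: [0.4776, 0.3516, 0.1729]
tcp_rot: [180.0, 0.1, -163.5]
wrist_force: [0.5, 0.5, 0.2]
opening: 0.0551
grasp_force: 0.0
[0.47755971 0.3516444  0.17294888]
[ 299  178   40   55 1749] [318.46998285 206.01200686]
cx,cy 319.85023547641254 200.61061818674838
0.081 [0.4793 0.3506 0.081 ] tool mm [-1.2 -1.5 91.9]
0.106 [0.4711 0.3483 0.106 ] tool mm [ 7.3 -1.4 66.9]
0.131 [0.4629 0.3459 0.131 ] tool mm [15.7 -1.3 41.9]
tcp axis at 0.081 [320.5 204.3]
tcp axis at 0.131 [320.7 231.7]
tcp axis at 0.1729488795136319 [321.  267.4]
0.348 0.081 [317.9 195.7]
0.348 0.131 [317.4 221.4]
0.351 0.081 [321.9 196.9]
0.351 0.131 [322.4 222.8]
0.354 0.081 [326. 198.]
0.354 0.131 [327.5 224.2]
```

View pics/w2c.png

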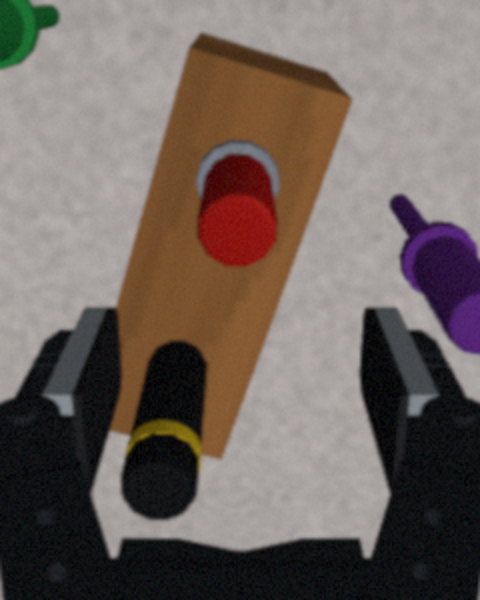

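The head's top is at full-image (318.5, 214.5) and its collar at (318.5, 189). That puts the pin 10.5 mm along +x and 1.4 mm along -y of the tool, and both pads clear it. I want the pin about 4 mm off-centre toward the chest, so I shift (6.5, -1.4), descend 77 mm and close.

```bash
python3 -m crank '[{"gripper":55,"travel":[6.5,-1.4,0],"twist":[0,0,0]},{"gripper":55,"travel":[0,0,27],"twist":[0,0,0]},{"gripper":55,"travel":[0,0,25],"twist":[0,0,0]},{"gripper":55,"travel":[0,0,25],"twist":[0,0,0]},{"gripper":55,"travel":[0,0,0],"twist":[0,0,0]},{"gripper":20,"travel":[0,0,0],"twist":[0,0,0]},{"gripper":20,"travel":[0,0,0],"twist":[0,0,0]},{"gripper":20,"travel":[0,0,0],"twist":[0,0,0]},{"gripper":20,"travel":[0,0,0],"twist":[0,0,0]}]' 40; python3 d.py .472 .35 .096
```

```text
time: 8.2
ee_pos: [0.4719, 0.349, 0.0961]
tcp_rot: [180.0, 0.1, -163.4]
wrist_force: [-0.5, -0.9, 6.5]
opening: 0.0232
grasp_force: 39.1
t 8.2 tcp [0.4719 0.349  0.0961] [ 1.7995e+02  1.4000e-01 -1.6343e+02] mm in tool axes: [-0.4  0.9  0.1] twist [0.0009 0.0025 0.0012] F [-0.5 -0.9  6.5] open 0.0232 q [36.  9. -0. 80. -0. 20.]
```

Gripped at 23 mm. Lift straight up 165 mm.

```bash
python3 -m crank '[{"gripper":20,"travel":[0,0,-10],"twist":[0,0,0]},{"gripper":20,"travel":[0,0,-15],"twist":[0,0,0]},{"gripper":20,"travel":[0,0,-20],"twist":[0,0,0]},{"gripper":20,"travel":[0,0,-20],"twist":[0,0,0]},{"gripper":20,"travel":[0,0,-20],"twist":[0,0,0]},{"gripper":20,"travel":[0,0,-30],"twist":[0,0,0]},{"gripper":20,"travel":[0,0,-30],"twist":[0,0,0]},{"gripper":20,"travel":[0,0,-20],"twist":[0,0,0]},{"gripper":20,"travel":[0,0,0],"twist":[0,0,0]},{"gripper":20,"travel":[0,0,0],"twist":[0,0,0]}]'; python3 d.py .5585 -.0386 .261
python3 - <<'E'
from h import *
from scipy.spatial.transform import Rotation as R
o=bot.get_obs(); r=R.from_euler("xyz",o["tcp_rot"],degrees=True); p=o["ee_pos"]
c=bot.calibration("wrist"); save("wrist","pics/w3.png"); save("side","pics/s3.png");save("top","pics/t3.png")
def red(im,x0,x1,y0,y1):
    h=cv2.cvtColor(im,cv2.COLOR_BGR2HSV); m=(((h[...,0]<8)|(h[...,0]>172))&(h[...,1]>150)&(h[...,2]>50)).astype(np.uint8)
    k=np.zeros_like(m);k[y0:y1,x0:x1]=m[y0:y1,x0:x1]; n,l,s,ce=cv2.connectedComponentsWithStats(k);i=1+np.argmax(s[1:,4]); return s[i],ce[i]
w=cv2.imread("pics/w3.png"); print(red(w,250,400,150,400))
for dx in(0,4,8): print(dx,[proj(c,p+r.apply(np.array([dx,0,zz])/1000)).round(1) for zz in(-35,15,21,91)])
for n,f in(("side","s3"),("top","t3")):
    cc=bot.calibration(n); q=proj(cc,p+r.apply([.004,0,.09])); print(n,"pin tip px",q)
s=cv2.imread("pics/s3.png"); u,v=proj(bot.calibration("side"),p+r.apply([.004,0,.02])).astype(int)
S=s[max(0,v-75):v+75,max(0,u-60):u+60]
cv2.imwrite("pics/ws3.png",np.hstack([cv2.resize(w[150:400,220:420],(400,500)),cv2.resize(S,(400,500))]))
E
```

```text
time: 9.45
ee_pos: [0.4712, 0.3485, 0.2587]
tcp_rot: [-180.0, -0.0, -163.4]
wrist_force: [0.1, -0.1, -0.1]
opening: 0.0228
grasp_force: 39.2
t 9.45 tcp [0.4712 0.3485 0.2587] [-1.7999e+02 -4.0000e-02 -1.6343e+02] mm in tool axes: [  26.7 -396.    -2.2] twist [-0.0002 -0.0007  0.0012] F [ 0.1 -0.1 -0.1] open 0.0228 q [36. 11. 20. 99.  0. 20.]
(array([ 289,  228,   63,  100, 4936], dtype=int32), array([320.2052269, 279.5237034]))
0 [array([321.3, 314. ]), array([320.9, 252.8]), array([320.9, 247.6]), array([320.6, 204.8])]
4 [array([321.3, 304.8]), array([320.9, 245.5]), array([320.9, 240.5]), array([320.6, 199.4])]
8 [array([321.4, 295.3]), array([321. , 238.2]), array([320.9, 233.4]), array([320.7, 194. ])]
side pin tip px [281.04118555 156.70151359]
top pin tip px [198.59628178 213.20401949]
```

View pics/ws3.png

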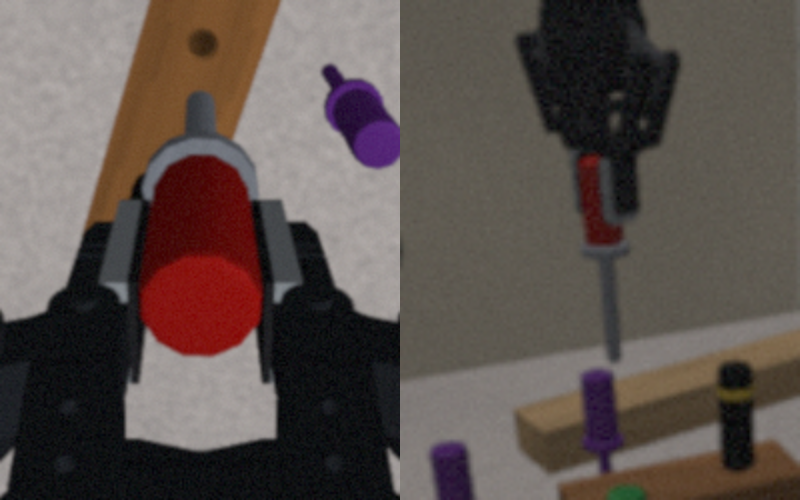

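The pin is held upright, 4.5 mm along tool +x and centred in y; the punch is undisturbed. I carry it over to above the loop (tip at 0.168, above the barrel) and check the loop with the wrist camera.

```bash
python3 -m crank '[{"gripper":20,"travel":[0,-26,0],"twist":[0,0,0]},{"gripper":20,"travel":[3,-40,0],"twist":[0,0,0]},{"gripper":20,"travel":[3,-40,0],"twist":[0,0,0]},{"gripper":20,"travel":[3,-40,0],"twist":[0,0,0]},{"gripper":20,"travel":[3,-40,0],"twist":[0,0,0]},{"gripper":20,"travel":[3,-40,0],"twist":[0,0,0]},{"gripper":20,"travel":[3,-40,0],"twist":[0,0,0]},{"gripper":20,"travel":[3,-40,0],"twist":[0,0,0]},{"gripper":20,"travel":[3,-40,0],"twist":[0,0,0]},{"gripper":20,"travel":[2,-40,0],"twist":[0,0,0]},{"gripper":20,"travel":[0,-10,0],"twist":[0,0,0]},{"gripper":20,"travel":[0,0,0],"twist":[0,0,0]}]'; python3 -m crank '[{"gripper":20,"travel":[0,0,0],"twist":[0,0,0]}]' >/dev/null; python3 d.py .5593 -.0384 .2587
python3 - <<'E'
from h import *
c=bot.calibration("wrist"); save("wrist","pics/w4.png"); w=cv2.imread("pics/w4.png")
e=np.array([.555,-.0397,.099]); n=np.array([.9588,.284,0]); l=np.array([-.284,.9588,0])
print("pred outer loop corners",[proj(c,e+n*a/1000+l*b/1000).round(1) for a,b in((24,19),(24,-19),(16,11),(16,-11))], "hinge",[proj(c,e+n*-.018+l*b/1000+[0,0,.036]).round(1) for b in(31,-31)])
cv2.imwrite("pics/w4c.png",cv2.resize(w[100:320,220:420],None,fx=2.7,fy=2.7,interpolation=cv2.INTER_CUBIC))
E
```

```text
time: 11.1
ee_pos: [0.5591, -0.0386, 0.2587]
tcp_rot: [180.0, -0.0, -163.5]
wrist_force: [-0.8, -0.5, -0.6]
opening: 0.0228
grasp_force: 39.4
t 11.225 tcp [ 0.5591 -0.0374  0.2592] [ 1.7998e+02 -1.0000e-02 -1.6338e+02] mm in tool axes: [ 0.  -1.   0.5] twist [ 0.0004 -0.0002  0.0021] F [ 0.2  0.5 -1.4] open 0.0232 q [ -4.   7.  16.  98.   0. -20.]
pred outer loop corners [array([339.9, 201.2]), array([298.6, 201. ]), array([331.3, 192.8]), array([307.2, 192.7])] hinge [array([358.8, 164.3]), array([279.8, 164.1])]
```

View pics/w4c.png

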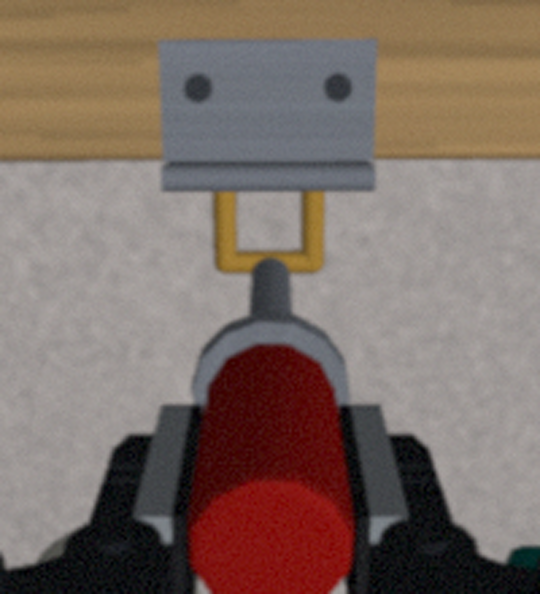

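The loop's outer corners are at full-image (299.3,200.7) and (340,200.7). Prediction was (298.6,201) and (339.9,201.2), so the eye position is confirmed to under 1 mm. The pin tip is at u=320, laterally centred. I descend to just short of seating.

```bash
python3 -m crank '[{"gripper":20,"travel":[0,-0.5,20],"twist":[0,0,0]},{"gripper":20,"travel":[0,0,20],"twist":[0,0,0]},{"gripper":20,"travel":[0,0,15],"twist":[0,0,0]},{"gripper":20,"travel":[0,0,15],"twist":[0,0,0]},{"gripper":20,"travel":[0,0,15],"twist":[0,0,0]},{"gripper":20,"travel":[0,0,15],"twist":[0,0,0]},{"gripper":20,"travel":[0,0,15],"twist":[0,0,0]},{"gripper":20,"travel":[0,0,12],"twist":[0,0,0]},{"gripper":20,"travel":[0,0,6],"twist":[0,0,0]},{"gripper":20,"travel":[0,0,0],"twist":[0,0,0]}]'; python3 d.py .5593 -.0384 .120
```

```text
time: 12.52
ee_pos: [0.5592, -0.0389, 0.1259]
tcp_rot: [180.0, -0.0, -163.4]
wrist_force: [-0.1, 0.2, -1.0]
opening: 0.023
grasp_force: 39.6
t 12.525 tcp [ 0.5592 -0.0389  0.1259] [ 1.7999e+02 -3.0000e-02 -1.6343e+02] mm in tool axes: [-0.2  0.4  5.9] twist [ 0.0002 -0.0006  0.0012] F [-0.1  0.2 -1. ] open 0.023 q [ -4.   6.  -1.  84.  -0. -21.]
```

No contact on the way down. The last few millimetres go slowly, watching the force.

```bash
python3 -m crank '[{"gripper":20,"travel":[0,0,2],"twist":[0,0,0]},{"gripper":20,"travel":[0,0,2],"twist":[0,0,0]},{"gripper":20,"travel":[0,0,1],"twist":[0,0,0]},{"gripper":20,"travel":[0,0,0],"twist":[0,0,0]}]'; python3 -m crank '[{"gripper":20,"travel":[0,0,0.8],"twist":[0,0,0]},{"gripper":20,"travel":[0,0,0],"twist":[0,0,0]}]'; python3 d.py .5593 -.0384 .120
```

```text
time: 13.02
ee_pos: [0.5594, -0.0389, 0.1213]
tcp_rot: [180.0, -0.0, -163.4]
wrist_force: [1.1, 0.3, -0.7]
opening: 0.0227
grasp_force: 39.6
time: 13.28
ee_pos: [0.5594, -0.0389, 0.1204]
tcp_rot: [180.0, -0.0, -163.4]
wrist_force: [0.1, -0.8, -1.0]
opening: 0.0231
grasp_force: 39.6
t 13.275 tcp [ 0.5594 -0.0389  0.1204] [ 180.     -0.   -163.43] mm in tool axes: [-0.   0.5  0.4] twist [ 0.     -0.      0.0012] F [ 0.1 -0.8 -1. ] open 0.0231 q [ -4.   6.  -1.  83.  -0. -21.]
```

```bash
python3 -m crank '[{"gripper":20,"travel":[0,0,0.7],"twist":[0,0,0]},{"gripper":20,"travel":[0,0,0],"twist":[0,0,0]}]'; python3 -m crank '[{"gripper":48,"travel":[0,0,0],"twist":[0,0,0]},{"gripper":48,"travel":[0,0,0],"twist":[0,0,0]},{"gripper":48,"travel":[0,0,0],"twist":[0,0,0]},{"gripper":48,"travel":[0,0,0],"twist":[0,0,0]},{"gripper":48,"travel":[0,0,-15],"twist":[0,0,0]},{"gripper":48,"travel":[0,0,-25],"twist":[0,0,0]},{"gripper":48,"travel":[0,0,-40],"twist":[0,0,0]},{"gripper":48,"travel":[0,0,-40],"twist":[0,0,0]},{"gripper":48,"travel":[0,0,0],"twist":[0,0,0]},{"gripper":48,"travel":[0,0,0],"twist":[0,0,0]}]'
python3 - <<'E'
from h import *
c=bot.calibration("wrist"); save("wrist","pics/w5.png"); s=save("side","pics/s5.png"); w=cv2.imread("pics/w5.png"); s=cv2.imread("pics/s5.png")
for z in(.099,.105,.155): print(z,proj(c,[.555,-.0397,z]).round(1))
for n in("side",): print(proj(bot.calibration(n),[.555,-.0397,.155]))
cv2.imwrite("pics/e5.png",np.hstack([cv2.resize(w[100:300,220:420],(400,400)),cv2.resize(s[200:340,360:500],(400,400))]))
E
```

```text
time: 13.52
ee_pos: [0.5595, -0.0389, 0.12]
tcp_rot: [-180.0, 0.0, -163.4]
wrist_force: [0.3, -0.8, 1.7]
opening: 0.023
grasp_force: 39.6
time: 14.78
ee_pos: [0.5595, -0.0389, 0.2399]
tcp_rot: [-180.0, 0.0, -163.4]
wrist_force: [-0.7, -0.1, -0.7]
opening: 0.0484
grasp_force: 0.0
0.099 [321.1 181.1]
0.105 [321.1 182.9]
0.155 [321.4 201.4]
[431.75795768 250.46824615]
```

View pics/e5.png

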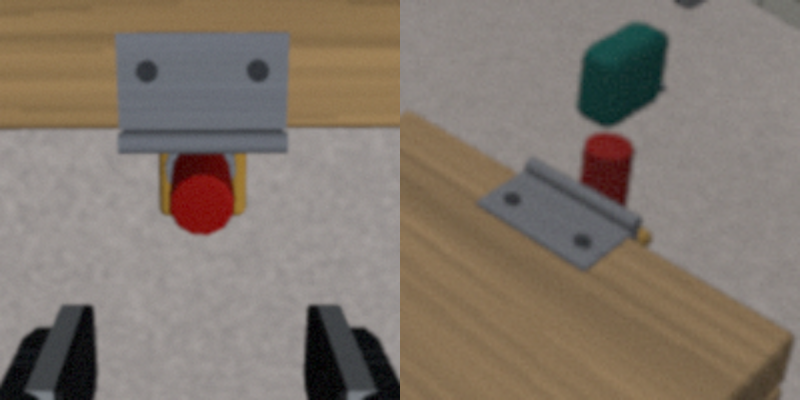

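The red head's top is at full-image (321,201.5), against (321.4,201.4) for a seated upright pin. The pin is in the loop and the gripper is clear, so I hand in.

```bash
python3 -c "
from workcell import bot
print(bot.job_done())"
```

```text
the job is handed in; nothing more can be done
None
```

I handed the job in at about 15 s: the hasp is swung shut, the red pin is seated upright through the staple loop and released, and the punch was left in its hole. The pin's position was confirmed by camera; the hasp hanging fully down I inferred from the views, since its plate was hidden below the lid edge, and no verdict came back.

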